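# Cull the bad blocks, then hold the sound one in the drilling jig's corner

### The arm

A 6-joint arm with a two-finger parallel gripper is mounted at the origin on the work surface. World frame = base frame: x ahead of the robot, y to its left, z up, the work surface at z = 0. Lengths are in mm, angles in degrees, forces in N, time in s.
With the tool pointing down it reaches from about 300 to 850 mm from the base axis. Payload 4.2 kg.
Tool frame: the origin (TCP) lies between the finger pads; the fingertips stand ahead of it and the grasp point (between the pads) lies 8 mm behind it (env.tip_reach is the x of the fingertips in the tool frame, in mm); x points along the fingers, y is the direction in which the jaws open and shut, and the axes are right-handed (so a half turn about x gives the same grasp; the last joint's range is limited). The gripper opens to 91 mm and grips with 3 to 60 N. Pads are 32 mm wide; open, the fingers measure 118 mm over their backs; the gripper's body (76 mm by 178 mm) begins 60 mm behind the grasp point.
Start: joints at [69.844, 18.312, 89.639, -0, 72.044, -1.146], TCP at [187.306, 543.653, 224.976] pointing down, gripper open.
Joint ranges: [-177.97, 177.97], [-48.28, 115.42], [12.27, 149.76], [-77.06, 257.06], [2.81, 150.46], [-146.56, 146.56]. Speed limits (degrees/s): [147.25, 147.25, 180, 180, 180, 180].

### API

Orientations are given as [roll, pitch, yaw] about the fixed x, y, z axes, in that order (R = Rz(yaw) Ry(pitch) Rx(roll)).
In Python, from workcell import env, cams gives the robot as it stands.
- The arm moves only by the tool arm_command, never from a script. Its argument "deltas" is a list of rows, each a list of 3 entries, a list of its own where there are three numbers: the opening, from 0 (shut) to 1 (fully open), then the shift along the world's x, y, z in mm, then the turn about the world's z in rad. A call has 1 to 20 rows; each row is the pose to reach, as a shift and turn from the pose commanded when the call began; what a row does not reach only later rows make up. A row lasts 1/10 s, in which the tool goes at most 50 mm and 8.59 degrees, less where a joint would pass 70% of its speed; a pose out of reach is approached as far as the arm can. A call with a gripper value outside its range is refused whole. The fingers move at their own pace and stop on an object; "grip_force" is the grip in N (left out, the last holds). Time passes only in rows, so rows that repeat a pose let the fingers close. It gives the time, the measured TCP pose, the force and the opening at its end, in the units of the state.
- env.state(): the state, without advancing time (a new reading comes with each control period).
- cams.grab_frame(name): name is "scene" or "top"; returns a dict with "img" (480x640x3 uint8, red, green, blue), "K" (3x3 intrinsics, pixels), "dist" ([k1, k2, p1, p2, k3] as OpenCV has them; the pictures are not rectified), "rvec" (rotation vector, rad) and "tvec" (3), from world to camera coordinates, as OpenCV has them. Camera axes: x right, y down, z forward; pixel columns grow to the right and rows downward; lengths in mm; the calibration is good to about 2 mm. A picture is of the moment at which its call begins. There is no depth.
- env.job_done(): hands the job in, once; it reports no verdict.
Trained networks look in a picture, given as the dict that the camera call returned (one of the last four; its "shot" number tells which), for a name from the list of things; names that differ only in an ending like _2 or _b are one class to them, and where a whole thing is asked for, a point or a joint stands for the part that bears it (a point fixed in the world has none). Each returns a list of dicts, best first, with "conf" (0 to 1); they miss things now and then, are a little off and sometimes report something else, mostly with a low value. They report only what shows in the picture. A call takes as long as a camera call. They do not tell look-alikes from the thing itself.
- cams.silhouettes(picture, name): "region" (480x640 bool, what is visible of it) and "centre" ([column, row] in pixels, amid what is visible of it).
The state is a dict: "time_s": time; "qpos": joint angles; "qvel": joint speeds; "effort": joint torques, N m; "ee_pos": TCP position; "ee_rot": TCP orientation; "force": force on the tool from outside, world axes, zero at the start; "torque": the same for the moment, N m; "gripper_width": finger opening in mm.
Only numpy, scipy, OpenCV 4.12 (cv2) and the standard library are available. Lean on these libraries where they do the work, as an engineer would, in place of code of your own. Each camera call takes 0.05 s, during which the arm holds its last target.

### The job

Two of the three pale wooden blocks are miscut, one has a corner sawn out and one is too short: put both in the scrap tray first and let go of them. Then take the sound full-length block, stand it upright on the plate of the drilling jig with its long side along the long fence, press it into the corner so that it firmly touches both fences at once, and finish while still holding it pressed there. Leave everything else on the bench as it is.

Things in the scene. Friction and masses are not known exactly. Their poses are not given: they have to be found in the camera images.
- sound_mid (a point): the sound wooden block: a full plain box of planed pale wood, 90 mm long (its x) x 42 mm wide (its y) x 58 mm tall (z), about 0.12 kg; the point is its centre, 29 mm above its underside. It starts upright on the bench (29 mm up), on any of the batch's three places.
- notched_mid (a point): odd block: same pale wood and outer size 90 (x) x 42 (y) x 58 mm (z), but one corner is sawn out over the full height, so that from above it is L-shaped: the piece missing is 30 mm long at its +x end and 20 mm wide on its +y side. The point is the centre of the full 90 x 42 x 58 outline; a 42 mm wide grasp across y fits there. About 0.1 kg. Starts upright.
- short_mid (a point): odd block: same pale wood, cut too short: 62 mm long (x) x 42 mm wide (y) x 58 mm tall (z). The point is its centre. About 0.085 kg. Starts upright.
- tray: shallow grey scrap tray, fixed, 160 (x) x 240 (y) x 25 mm tall (rim), open at the top, walls and floor 4 mm thick. Origin: centre of the underside. It stands on the left or on the right of the batch.
- jig: drilling jig, fixed: plywood base plate 160 (x) x 200 (y) x 12 mm thick with two low aluminium fences screwed on it along its +x edge (long fence) and its +y edge (side fence). Origin: centre of the underside. It stands on the side where the tray is not, turned a little.
- corner (a point): the inside corner of the jig where the two fences meet, on the top face of the base plate (12 mm above the bench). Its x and y axes are those of the jig: the inner face of the long fence is the plane x = 0 and runs to -y for 165 mm; the inner face of the side fence is the plane y = 0 and runs to -x for 110 mm; free plate lies at negative x and y. The sound block pressed home has its centre 21 mm to -x, 45 mm to -y and 29 mm above this point.
- fence_long: long fence of the jig: aluminium bar 20 (x) x 195 (y) x 16 mm tall on the base plate, top 28 mm above the bench. Rigid. Friction on the plate can feel like a fence, so a push of some 10 to 20 N towards each fence, with little weight on the plate, makes sure of both. Origin: centre of the underside.
- fence_side: side fence of the jig: aluminium bar 110 (x) x 20 (y) x 16 mm tall on the base plate, top 28 mm above the bench. Rigid. Origin: centre of the underside.
- jar: bystander, leave alone: closed glass jar with steel cap, 40 mm across, 45 mm tall, near the robot. Origin: near its middle, at its underside.
- plane_iron: bystander, leave alone: flat steel plane iron 60 x 30 x 5 mm lying near the robot. Origin: near its middle, at its underside.
- sander: bystander, leave alone: cork sanding block 90 x 60 x 30 mm, beyond the blocks. Origin: near its middle, at its underside.
- square: bystander, leave alone: try square lying flat: dark wood stock 110 mm long and 18 mm high, steel blade 150 mm long, beyond the blocks. Origin: middle of the underside of its stock.
- chisel: bystander, leave alone: chisel with black handle, about 230 mm long, lying at the far left. Origin: near its middle, at its underside.
- mallet: bystander, leave alone: wooden mallet, head 70 x 140 x 85 mm, lying at the far right. Origin: near its middle, at its underside.
Mind the look-alikes: they are no part of the job. What is shaped like the part that bears sound_mid but purple is not meant.

How it is judged (in metres and radians):
On the way, in this order (a step that is already met when the one before it is completed fails the run):
1. both miscut blocks lie in the scrap tray, let go (x of notched_mid in the frame of tray between -0.065 and 0.065 m and y of notched_mid in the frame of tray between -0.105 and 0.105 m and z of each of notched_mid, short_mid in the frame of tray below 0.06 m and contact force between each of notched, short and the fingers below 0.1 N and linear speed of each of notched, short below 0.03 m/s and x of short_mid in the frame of tray between -0.065 and 0.065 m and y of short_mid in the frame of tray between -0.105 and 0.105 m), for 0.2 s.
2. the sound block is pressed against both fences (x of sound_mid in the frame of corner between -0.025 and -0.017 m and y of sound_mid in the frame of corner between -0.049 and -0.041 m and z of sound_mid in the frame of corner below 0.033 m and angle between sound_mid's own z axis and vertical below 0.07 rad and angle between the x axis of sound_mid and the y axis of corner, either way round below 0.06 rad and contact force between sound and fence_long above 1 N and contact force between sound and fence_side above 1 N and contact force between sound and the fingers above 1 N and linear speed of sound below 0.02 m/s), for 0.3 s.
At the end, for the whole second after the job is handed in: Miscut blocks rest released inside the tray. The sound block stands on the plate (tilt < 0.07 rad), long side along the long fence (0.06 rad), centre within 4 mm of home along both fence normals, at rest, pressing each fence and touched by the fingers with over 1 N (all of step 1 and all of step 2); the arm keeps its last pose, push and grip.
It fails at once if another thing on the bench is moved by over 30 mm (distance of any of jar, plane_iron, sander, square, chisel, mallet from where it was at the start of the episode above 0.03 m).
It also fails if it takes over 72 s, if anything falls off the work surface, if the arm or the gripper's body presses on something with over 40 N, if the wrist force passes 120 N, or if a joint passes its speed limit or range.

## Working session

There is one attempt and no reset: what is moved stays moved. The work goes in short steps, Python scripts to look and compute and a tool call to move; the robot and the scene stay as the last step left them, time stands still between calls to the robot, and variables do not carry over. Pictures are saved under pics/ and viewed, and the job is handed in when it is done.

Besides the shell and the picture viewer there is one more tool, called after "Call:" as name([rows], argument=value, ...), one row to a line, values as JSON. arm_command: Moves the arm, as the interface text tells. Its arguments: {"type":"object","properties":{"deltas":{"type":"array","items":{"type":"array"}},"grip_force":{"type":"number"}},"required":["deltas"]}

```bash
ls; mkdir -p pics
python3 - <<'E'
from workcell import env, cams
import cv2,pickle
print(env.state(), env.tip_reach)
for n in ("top","scene"):
    f=cams.grab_frame(n); cv2.imwrite(f"pics/{n}0.png",f["img"][:,:,::-1])
    print(n,f["K"],f["dist"],f["rvec"],f["tvec"])
    o={}
    for t in ["sound_mid","notched_mid","short_mid","tray","jig","fence_long","fence_side"]:
        r=cams.silhouettes(f,t); o[t]=r
        print(t,[(round(d["conf"],2),[round(float(x)) for x in d["centre"]],int(d["region"].sum())) for d in r])
    pickle.dump((f,o),open(f"{n}0.pkl","wb"))
E
```

```text
pics
{'time_s': 0.0, 'qpos': array([ 6.98432446e+01,  1.83532289e+01,  8.97052882e+01, -2.29198310e-03,
        7.20435823e+01, -1.14612817e+00]), 'qvel': array([ 0.04780735, -0.07294147, -0.11065237, -0.02443235,  0.11052961,
        0.01331178]), 'effort': array([ 7.43397268e-04, -4.12468171e+01, -2.31972420e+01,  7.28366082e-02,
        4.58552514e-02, -1.50916958e-04]), 'ee_pos': array([187.15213873, 543.18893682, 224.11191734]), 'ee_rot': array([ -89.92346484,   89.8978773 , -108.93338349]), 'force': array([ 0.73369717, -0.05542274,  0.48675335]), 'torque': array([-0.02506217,  0.00859891,  0.02035447]), 'gripper_width': 91.3977872553158} 11.0
top [[458.14976207   0.         321.58754489]
 [  0.         458.14976207 237.9594007 ]
 [  0.           0.           1.        ]] [-0.01355495  0.          0.          0.          0.        ] [ 2.16658322 -2.17550843  0.13887885] [  13.61694973  566.55707942 1074.84519818]
sound_mid [(0.8, [362, 222], 698), (0.8, [476, 358], 964), (0.77, [387, 127], 944)]
notched_mid [(0.61, [299, 228], 646), (0.49, [320, 282], 474)]
short_mid [(0.8, [322, 281], 457)]
tray [(0.79, [183, 267], 6811), (0.35, [338, 160], 946)]
jig [(0.79, [463, 277], 5391)]
fence_long [(0.68, [183, 267], 6656), (0.67, [471, 247], 679)]
fence_side [(0.61, [436, 268], 467)]
scene [[475.67871823   0.         321.72258494]
 [  0.         475.67871823 243.02588053]
 [  0.           0.           1.        ]] [-0.11079391  0.          0.          0.          0.        ] [ 2.39245977  1.09547341 -0.31767528] [-398.04803936 -326.82982076 1470.97271656]
sound_mid [(0.67, [140, 254], 916), (0.57, [339, 367], 1047), (0.55, [290, 281], 807)]
notched_mid [(0.87, [337, 247], 789), (0.42, [291, 225], 555)]
short_mid [(0.74, [289, 226], 525)]
tray [(0.69, [388, 174], 3967)]
jig [(0.89, [188, 312], 4816)]
fence_long [(0.94, [193, 332], 916)]
fence_side [(0.72, [215, 295], 294), (0.17, [389, 171], 3974)]
```

View pics/top0.png

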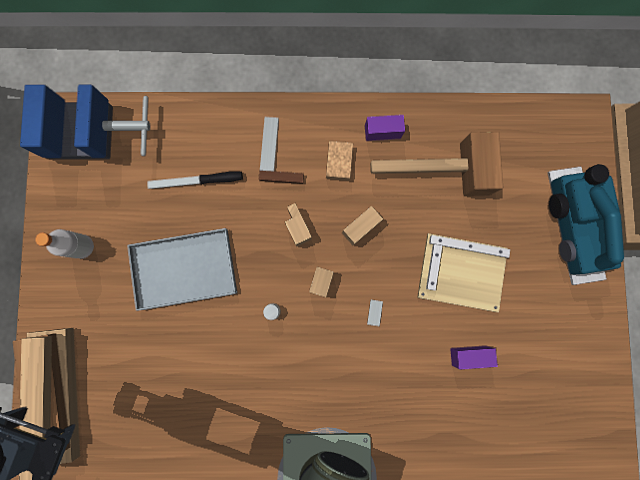

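View pics/scene0.png

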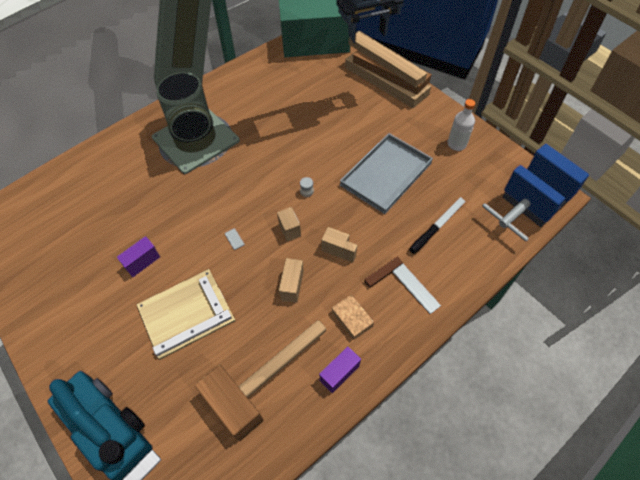

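Run:
```python
import cv2
a=cv2.imread("pics/top0.png")[180:380,250:520]
cv2.imwrite("pics/top0c.png",cv2.resize(a,None,fx=2.9,fy=2.9,interpolation=cv2.INTER_CUBIC))
a=cv2.imread("pics/scene0.png")[190:390,110:380]
cv2.imwrite("pics/scene0c.png",cv2.resize(a,None,fx=2.9,fy=2.9,interpolation=cv2.INTER_CUBIC))
```

```text
(no output)
```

View pics/top0c.png

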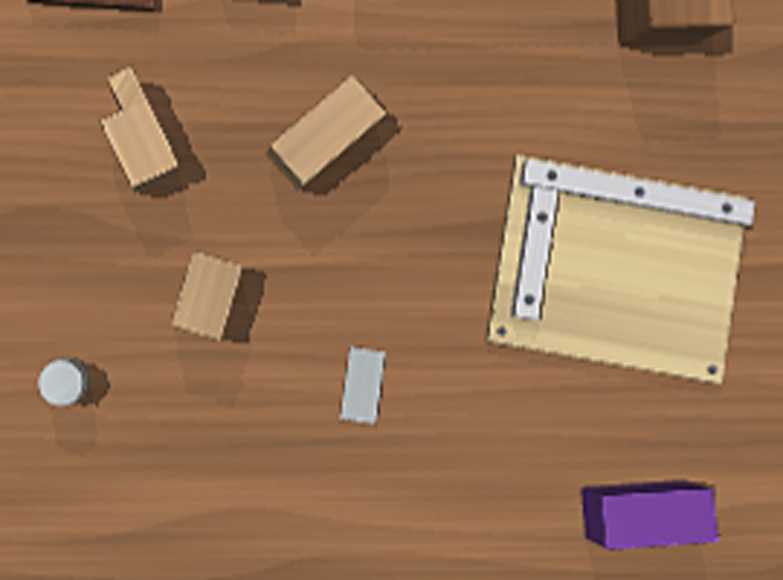

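View pics/scene0c.png

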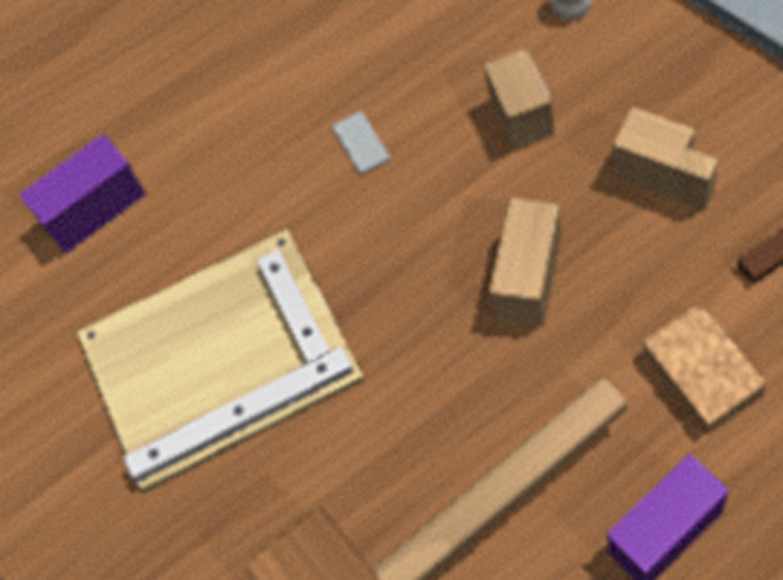

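In the top view the candidates are: (299,228), an L-shape, so notched; (322,281), stubby, so short; and (363,225), a full plain pale box, so sound. The boxes at (387,127) and (476,358) are purple look-alikes and stay put. The tray is on the left at (183,267) and the jig on the right at (463,277), with its corner near (437,248). Next I fit the poses to the silhouettes.

```bash
cat > h.py <<'E'
import numpy as np,cv2,pickle
from scipy.optimize import minimize
def box(x0,x1,y0,y1,z0,z1): return np.array([[x,y,z] for x in(x0,x1) for y in(y0,y1) for z in(z0,z1)],float)
M={"sound":[box(-45,45,-21,21,0,58)],"short":[box(-31,31,-21,21,0,58)],
"notched":[box(-45,15,-21,21,0,58),box(-45,45,-21,1,0,58)],
"tray":[box(-80,80,-120,120,0,25)],
"jig":[box(-80,80,-100,100,0,12)]}
def proj(f,P): return cv2.projectPoints(np.asarray(P,float).reshape(-1,1,3),f["rvec"],f["tvec"],f["K"],f["dist"])[0].reshape(-1,2)
def T(p,P):
    c,s=np.cos(p[2]),np.sin(p[2]); P=np.asarray(P,float); z=P[:,2]+(p[3] if len(p)>3 else 0)
    return np.c_[c*P[:,0]-s*P[:,1]+p[0],s*P[:,0]+c*P[:,1]+p[1],z]
S=4
def mask(f,parts,p):
    m=np.zeros((480*S,640*S),np.uint8)
    for b in parts:
        q=(proj(f,T(p,b))+.5)*S
        cv2.fillConvexPoly(m,cv2.convexHull(np.round(q).astype(np.int32)),1)
    return cv2.resize(m.astype(np.float32),(640,480),interpolation=cv2.INTER_AREA)
def fit(frames,regs,parts,p0):
    def cost(v):
        p=[v[0],v[1],v[2]/50]
        return sum(np.abs(mask(f,parts,p)-r).sum()/r.sum() for f,r in zip(frames,regs))
    v=np.array([p0[0],p0[1],p0[2]*50]);best=None
    for sc in (10,3,1):
        s=np.vstack([v,v+np.diag([sc,sc,sc*1.5])]); r=minimize(cost,v,method="Nelder-Mead",options=dict(initial_simplex=s,xatol=.05,fatol=1e-4)); v=r.x
    return [v[0],v[1],v[2]/50],r.fun
def back(f,uv,z):
    R=cv2.Rodrigues(f["rvec"])[0];t=np.asarray(f["tvec"],float).reshape(3)
    n=cv2.undistortPoints(np.array([[uv]],float),f["K"],f["dist"])[0,0]
    d=R.T@np.r_[n,1];c=-R.T@t
    return c+d*(z-c[2])/d[2]
E
cat > fit0.py <<'E'
from h import *
ft,ot=pickle.load(open("top0.pkl","rb"));fs,os_=pickle.load(open("scene0.pkl","rb"))
def near(l,c): return min(l,key=lambda d:np.hypot(d["centre"][0]-c[0],d["centre"][1]-c[1]))["region"].astype(np.float32)
for n,k,ct,cs,yaws in [("sound","sound_mid",(362,222),(290,281),None),("notched","notched_mid",(299,228),(337,247),None),("short","short_mid",(322,281),(289,226),None),("tray","tray",(183,267),(388,174),[-.1,.15]),("jig","jig",(463,277),(188,312),[-.3,0])]:
    rt,rs=near(ot[k],ct),near(os_[k],cs)
    x0=back(ft,ct,25)
    ys=yaws if yaws is not None else np.arange(0,2*np.pi,np.pi/4) if n=="notched" else np.arange(0,np.pi,np.pi/4)
    for lab,fr,rg in (("both",[ft,fs],[rt,rs]),("top",[ft],[rt]),("scene",[fs],[rs])):
        r=min((fit(fr,rg,M[n],[x0[0],x0[1],y]) for y in ys),key=lambda a:a[1])
        print(n,lab,np.round([r[0][0],r[0][1],np.degrees(r[0][2])],1),round(r[1],3),flush=True)
        if lab=="both": out=r[0]
    pickle.dump(out,open(f"fit_{n}.pkl","wb"))
E
time python3 fit0.py
```

```text
sound both [596.7 -86.4 131.8] 0.175
sound top [597.3 -85.3 132.5] 0.067
sound scene [595.9 -87.2 130.9] 0.062
notched both [598.8  73.7  25.7] 0.186
notched top [599.7  74.9 385. ] 0.073
notched scene [598.6  72.3  25.4] 0.067
short both [461.5  13.2 -18.5] 0.206
short top [461.8  13.5 -17.9] 0.081
short scene [462.1  10.9 -16.4] 0.094
tray both [495.3 349.2   9.6] 0.044
tray top [495.7 350.1   9.6] 0.015
tray scene [494.4 348.2   9.6] 0.021
jig both [ 484.2 -335.7  -10.6] 0.059
jig top [ 484.7 -335.6  -10.6] 0.019
jig scene [ 483.3 -336.1  -10.4] 0.037
real	1m56.455s
user	2m22.653s
sys	0m28.760s
```

```bash
cat > ov.py <<'E'
from h import *
import sys
def crop(img,x0,y0,x1,y1,k): return cv2.resize(img[y0:y1,x0:x1],None,fx=k,fy=k,interpolation=cv2.INTER_CUBIC)
def poly(im,f,P,x0,y0,k,col):
    q=(proj(f,P)+.5-[x0,y0])*k
    cv2.polylines(im,[np.round(q).astype(np.int32)],True,col,1)
E
python3 - <<'E'
from ov import *
pj=pickle.load(open("fit_jig.pkl","rb"))
ims=[]
for n,b,k in (("top",(415,225,515,315),5.5),("scene",(130,265,240,360),5)):
    f,_=pickle.load(open(n+"0.pkl","rb")); im=crop(np.ascontiguousarray(f["img"][:,:,::-1]),*b,k)
    rect=lambda a,b_,c,d,z:[[a,c,z],[b_,c,z],[b_,d,z],[a,d,z]]
    poly(im,f,T(pj,rect(-80,80,-100,100,12)),b[0],b[1],k,(0,0,255))
    cx,cy=60,70
    poly(im,f,T(pj,rect(cx,cx+20,cy-165,cy+30,28)),b[0],b[1],k,(255,0,0))
    poly(im,f,T(pj,rect(cx-110,cx,cy,cy+20,28)),b[0],b[1],k,(0,160,0))
    cv2.imwrite(f"pics/jig_{n}.png",im)
E
```

```text
(no output)
```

View pics/jig_top.png

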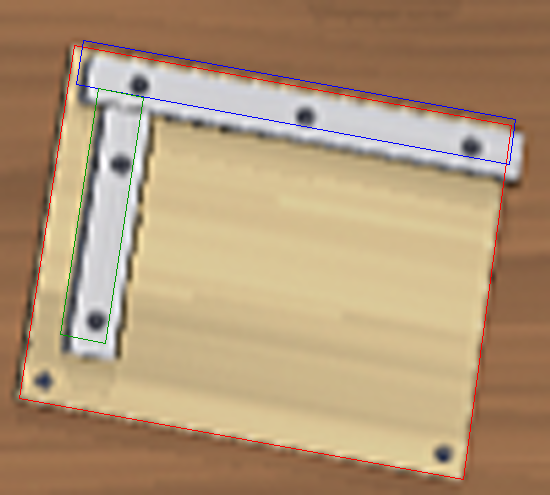

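View pics/jig_scene.png

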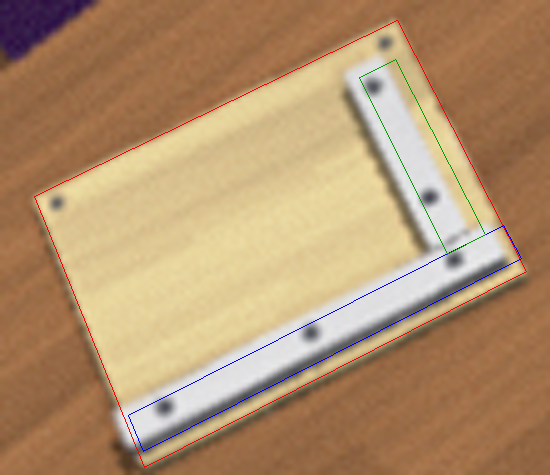

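Run:
```python
from ov import *
pj=pickle.load(open("fit_jig.pkl","rb"))
for n,b,k in (("top",(415,225,515,315),5.5),("scene",(130,265,240,360),5)):
    f,_=pickle.load(open(n+"0.pkl","rb")); im=crop(np.ascontiguousarray(f["img"][:,:,::-1]),*b,k)
    rect=lambda a,b_,c,d,z:[[a,c,z],[b_,c,z],[b_,d,z],[a,d,z]]
    cx,cy=55,66
    poly(im,f,T(pj,rect(cx,cx+20,cy-165,cy+30,28)),b[0],b[1],k,(255,0,0))
    poly(im,f,T(pj,rect(cx-110,cx,cy,cy+20,28)),b[0],b[1],k,(0,160,0))
    cv2.imwrite(f"pics/jig2_{n}.png",im)
print(T(pj,[[55,66,12]]))
for n,bt,bs in (("blocks",(280,195,390,305),(275,200,365,305)),):
  for cam,b in (("top",bt),("scene",bs)):
    f,_=pickle.load(open(cam+"0.pkl","rb")); k=5.5; im=crop(np.ascontiguousarray(f["img"][:,:,::-1]),*b,k)
    for o in ("sound","short","notched"):
        p=pickle.load(open(f"fit_{o}.pkl","rb"))
        L=31 if o=="short" else 45
        P=[[-L,-21],[L,-21],[L,21],[-L,21]] if o!="notched" else [[-45,-21],[45,-21],[45,1],[15,1],[15,21],[-45,21]]
        for z,c in((58,(0,0,255)),(0,(255,0,0))): poly(im,f,T(p,[q+[z] for q in P]),b[0],b[1],k,c)
    cv2.imwrite(f"pics/bl_{cam}.png",im[:600])
```

```text
[[ 550.41111021 -280.95034135   12.        ]]
```

View pics/jig2_top.png

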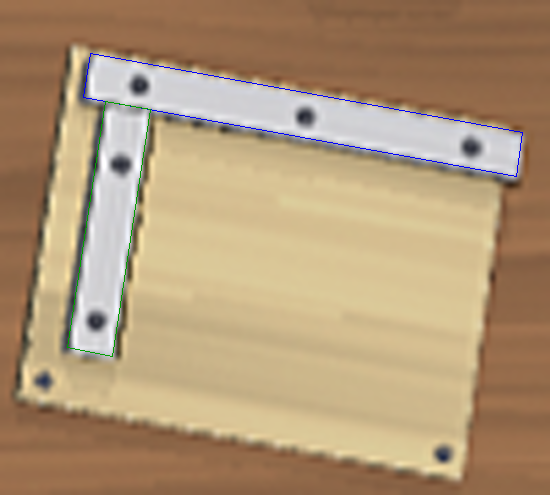

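View pics/jig2_scene.png

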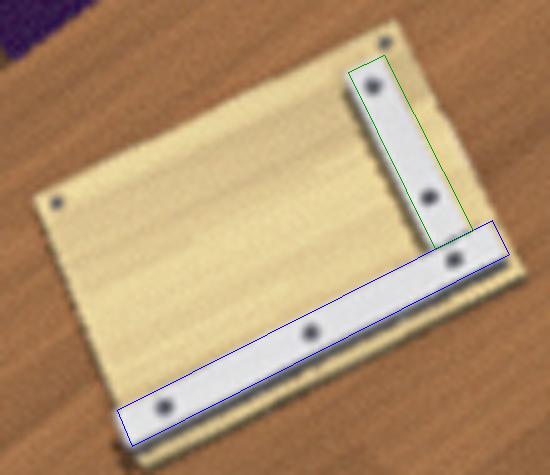

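View pics/bl_top.png

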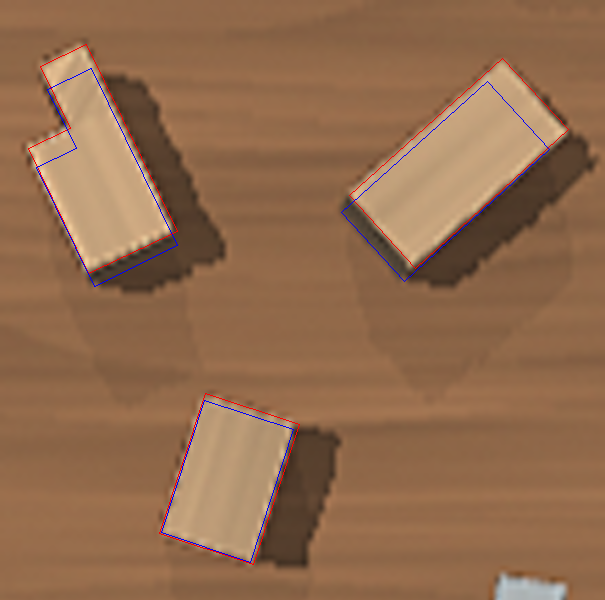

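View pics/bl_scene.png

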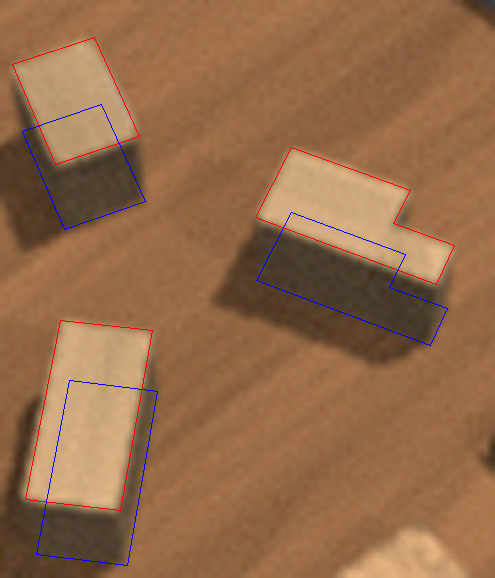

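Run:
```python
from workcell import env
from scipy.spatial.transform import Rotation as R
import numpy as np
s=env.state();r=R.from_euler('xyz',s["ee_rot"],degrees=True).as_matrix()
print(r.round(3), s["time_s"]); print("jaw",np.degrees(np.arctan2(r[1,1],r[0,1])))
from h import *
pt=pickle.load(open("fit_tray.pkl","rb")); print(T(pt,[[0,52,0],[0,-52,0]]).round(1))
f,_=pickle.load(open("top0.pkl","rb")); print(back(f,(272,312),45),back(f,(375,313),5),back(f,(340,160),30))
```

```text
[[ 0.     0.326  0.945]
 [ 0.     0.945 -0.326]
 [-1.     0.     0.   ]] 0.8
jaw 70.99124399749101
[[486.6 400.5   0. ]
 [503.9 297.9   0. ]]
[391.08980294 128.44973753  45.        ] [ 385.33688965 -118.28275757    5.        ] [760.33175112 -35.16555374  30.        ]
```

Call:
arm_command([
  [0.75,[274,-531,-80],0.017],
  [0.75,[274,-531,-80],0.017],
  [0.75,[274,-531,-80],0.017],
  [0.75,[274,-531,-80],0.017],
  [0.75,[274,-531,-80],0.017],
  [0.75,[274,-531,-80],0.017],
  [0.75,[274,-531,-80],0.017],
  [0.75,[274,-531,-80],0.017],
  [0.75,[274,-531,-80],0.017],
  [0.75,[274,-531,-80],0.017],
  [0.75,[274,-531,-80],0.017],
  [0.75,[274,-531,-80],0.017],
  [0.75,[274,-531,-80],0.017],
  [0.75,[274,-531,-80],0.017],
  [0.75,[274,-531,-80],0.017],
  [0.75,[274,-531,-80],0.017],
], grip_force=25)

```text
time_s: 2.4
ee_pos: [460.8, 13.9, 145.2]
ee_rot: [85.8, 90.0, 67.9]
force: [0.4, -0.3, -0.1]
gripper_width: 68.7
```

Call:
arm_command([
  [0.75,[1,-1,-40],0],
  [0.75,[1,-1,-75],0],
  [0.75,[1,-1,-100],0],
  [0.75,[1,-1,-115],0],
  [0.75,[1,-1,-123],0],
  [0.75,[1,-1,-123],0],
  [0.75,[1,-1,-123],0],
  [0.2,[1,-1,-123],0],
  [0.2,[1,-1,-123],0],
  [0.2,[1,-1,-123],0],
  [0.2,[1,-1,-123],0],
  [0.2,[1,-1,-123],0],
  [0.2,[1,-1,-123],0],
])

```text
time_s: 3.7
ee_pos: [462.5, 11.6, 22.4]
ee_rot: [25.5, 90.0, 7.4]
force: [-1.0, 0.8, 5.7]
gripper_width: 42.2
```

Call:
arm_command([
  [0.2,[0,0,40],0],
  [0.2,[0,0,85],0],
  [0.2,[5,30,110],0.05],
  [0.2,[42,286,110],0.48],
  [0.2,[42,286,110],0.48],
  [0.2,[42,286,110],0.48],
  [0.2,[42,286,110],0.48],
  [0.2,[42,286,110],0.48],
  [0.2,[42,286,110],0.48],
  [0.2,[42,286,110],0.48],
  [0.2,[42,286,110],0.48],
  [0.2,[42,286,75],0.48],
  [0.2,[42,286,45],0.48],
  [0.2,[42,286,25],0.48],
  [0.2,[42,286,12],0.48],
  [0.2,[42,286,6],0.48],
  [0.2,[42,286,5],0.48],
  [0.2,[42,286,5],0.48],
])

```text
time_s: 5.5
ee_pos: [504.9, 297.6, 27.8]
ee_rot: [22.2, 89.9, 31.6]
force: [-0.2, 0.4, -0.5]
gripper_width: 42.1
```

Call:
arm_command([
  [0.72,[0,0,0],0],
  [0.72,[0,0,0],0],
  [0.72,[0,0,0],0],
  [0.72,[0,0,30],0],
  [0.72,[0,0,70],0],
  [0.72,[0,0,105],0],
  [0.72,[87,-227,110],0.28],
  [0.72,[87,-227,110],0.28],
  [0.72,[87,-227,110],0.28],
  [0.72,[87,-227,110],0.28],
  [0.72,[87,-227,110],0.28],
  [0.72,[87,-227,110],0.28],
  [0.72,[87,-227,110],0.28],
  [0.72,[87,-227,110],0.28],
  [0.72,[87,-227,110],0.28],
])

```text
time_s: 7.0
ee_pos: [590.8, 72.1, 137.0]
ee_rot: [105.7, 90.0, 131.3]
force: [-0.3, 0.1, 0.2]
gripper_width: 65.6
```

Run:
```python
from workcell import env,cams
import cv2
s=env.state();print(s["ee_pos"],s["ee_rot"],s["time_s"])
f=cams.grab_frame("scene");cv2.imwrite("pics/s1.png",f["img"][:,:,::-1])
```

```text
[590.7975746   72.10126415 137.01355398] [105.68583201  89.97573968 131.3063038 ] 7.0
```

View pics/s1.png

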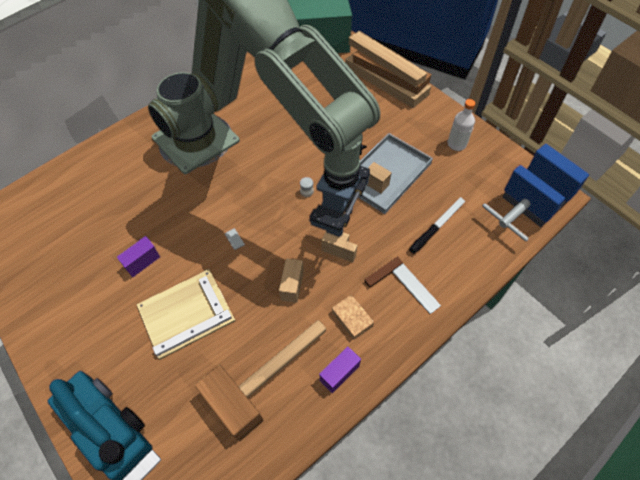

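The short block stands in the tray at (377,178) and the gripper is above the notched block at (340,246).

Call:
arm_command([
  [0.72,[1,-1,-40],0],
  [0.72,[1,-1,-75],0],
  [0.72,[1,-1,-100],0],
  [0.72,[1,-1,-110],0],
  [0.72,[1,-1,-115],0],
  [0.72,[1,-1,-115],0],
  [0.72,[1,-1,-115],0],
  [0.2,[1,-1,-115],0],
  [0.2,[1,-1,-115],0],
  [0.2,[1,-1,-115],0],
  [0.2,[1,-1,-115],0],
  [0.2,[1,-1,-115],0],
  [0.2,[1,-1,-115],0],
])

```text
time_s: 8.35
ee_pos: [592.5, 69.7, 22.5]
ee_rot: [-10.7, 90.0, 14.8]
force: [-1.3, -0.6, 5.1]
gripper_width: 42.1
```

Call:
arm_command([
  [0.2,[0,0,40],0],
  [0.2,[0,0,85],0],
  [0.2,[-10,30,115],-0.05],
  [0.2,[-114,329,115],-0.279],
  [0.2,[-114,329,115],-0.279],
  [0.2,[-114,329,115],-0.279],
  [0.2,[-114,329,115],-0.279],
  [0.2,[-114,329,115],-0.279],
  [0.2,[-114,329,115],-0.279],
  [0.2,[-114,329,115],-0.279],
  [0.2,[-114,329,115],-0.279],
  [0.2,[-114,329,115],-0.279],
  [0.2,[-114,329,75],-0.279],
  [0.2,[-114,329,45],-0.279],
  [0.2,[-114,329,25],-0.279],
  [0.2,[-114,329,12],-0.279],
  [0.2,[-114,329,6],-0.279],
  [0.2,[-114,329,5],-0.279],
  [0.2,[-114,329,5],-0.279],
])

```text
time_s: 10.25
ee_pos: [479.1, 398.8, 27.9]
ee_rot: [30.6, 89.9, 40.1]
force: [0.3, 0.5, -0.9]
gripper_width: 42.2
```

Call:
arm_command([
  [0.72,[0,0,0],0],
  [0.72,[0,0,0],0],
  [0.72,[0,0,0],0],
  [0.72,[0,0,30],0],
  [0.72,[0,0,70],0],
  [0.72,[0,0,105],0],
  [0.72,[118,-485,115],-1.007],
  [0.72,[118,-485,115],-1.007],
  [0.72,[118,-485,115],-1.007],
  [0.72,[118,-485,115],-1.007],
  [0.72,[118,-485,115],-1.007],
  [0.72,[118,-485,115],-1.007],
  [0.72,[118,-485,115],-1.007],
  [0.72,[118,-485,115],-1.007],
  [0.72,[118,-485,115],-1.007],
  [0.72,[118,-485,115],-1.007],
  [0.72,[118,-485,115],-1.007],
  [0.72,[118,-485,115],-1.007],
  [0.72,[118,-485,115],-1.007],
  [0.72,[118,-485,115],-1.007],
])

```text
time_s: 12.25
ee_pos: [596.0, -84.8, 142.1]
ee_rot: [171.0, 90.0, 122.9]
force: [0.0, 0.6, -0.2]
gripper_width: 65.5
```

Run:
```python
from workcell import env,cams
import cv2
s=env.state();print(s["ee_pos"],90-s["ee_rot"][0]+s["ee_rot"][2],s["time_s"])
f=cams.grab_frame("top");cv2.imwrite("pics/t2.png",f["img"][:,:,::-1])
for t in ["notched_mid","short_mid","jig"]:
    print(t,[(round(d["conf"],2),[round(float(x)) for x in d["centre"]]) for d in cams.silhouettes(f,t)])
f=cams.grab_frame("scene");cv2.imwrite("pics/s2.png",f["img"][:,:,::-1])
```

```text
[595.96183951 -84.77285812 142.05562768] 41.939342591451876 12.25
notched_mid []
short_mid [(0.82, [201, 264])]
jig [(0.91, [467, 275])]
```

View pics/t2.png

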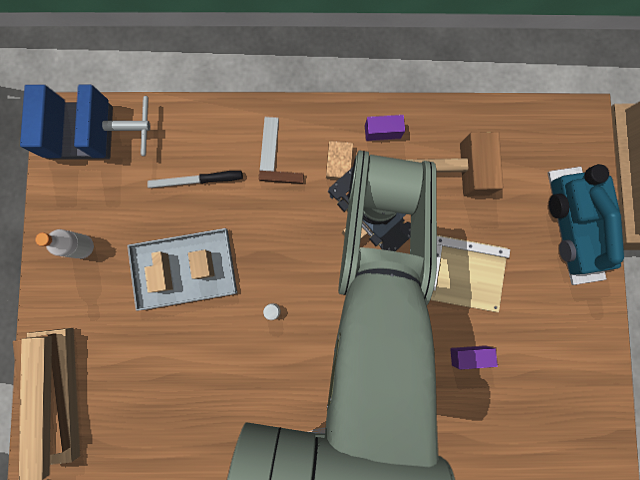

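View pics/s2.png

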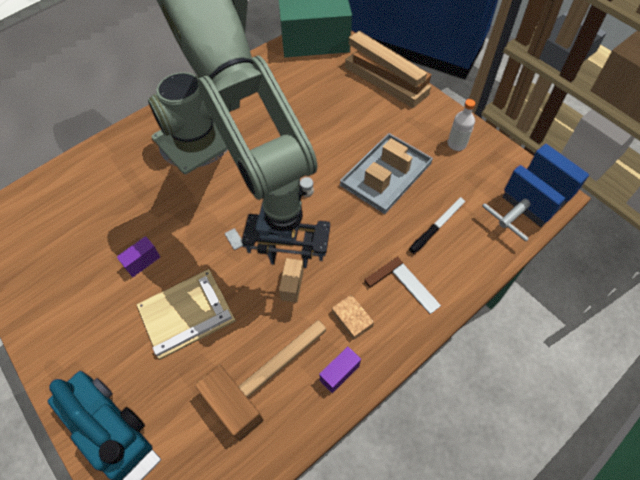

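Both miscuts stand released in the tray, at (157,271) and (201,264) in the top view. Next is the sound block, gripped high (TCP 30 mm) so that the fingertips clear the long fence.

Call:
arm_command([
  [0.72,[1,-1,-40],0],
  [0.72,[1,-1,-75],0],
  [0.72,[1,-1,-97],0],
  [0.72,[1,-1,-107],0],
  [0.72,[1,-1,-112],0],
  [0.72,[1,-1,-112],0],
  [0.72,[1,-1,-112],0],
  [0.2,[1,-1,-112],0],
  [0.2,[1,-1,-112],0],
  [0.2,[1,-1,-112],0],
  [0.2,[1,-1,-112],0],
  [0.2,[1,-1,-112],0],
  [0.2,[1,-1,-112],0],
], grip_force=40)

```text
time_s: 13.8
ee_pos: [597.5, -87.5, 30.5]
ee_rot: [33.5, 90.0, -14.7]
force: [-0.4, 0.4, 4.8]
gripper_width: 41.8
```

Call:
arm_command([
  [0.2,[0,0,40],0],
  [0.2,[0,0,85],0],
  [0.2,[-10,-30,100],-0.05],
  [0.2,[-90,-244,100],-0.915],
  [0.2,[-90,-244,100],-0.915],
  [0.2,[-90,-244,100],-0.915],
  [0.2,[-90,-244,100],-0.915],
  [0.2,[-90,-244,100],-0.915],
  [0.2,[-90,-244,100],-0.915],
  [0.2,[-90,-244,100],-0.915],
  [0.2,[-90,-244,100],-0.915],
  [0.2,[-90,-244,100],-0.915],
  [0.2,[-90,-244,65],-0.915],
  [0.2,[-90,-244,40],-0.915],
  [0.2,[-90,-244,25],-0.915],
  [0.2,[-90,-244,17],-0.915],
  [0.2,[-90,-244,15],-0.915],
  [0.2,[-90,-244,15],-0.915],
])

```text
time_s: 15.6
ee_pos: [507.8, -331.2, 45.4]
ee_rot: [68.6, 90.0, -31.9]
force: [-0.4, -0.2, -1.3]
gripper_width: 42.0
```

Run:
```python
from workcell import env,cams
import cv2
from ov import *
s=env.state();print(s["ee_pos"],90-s["ee_rot"][0]+s["ee_rot"][2],s["time_s"],s["force"])
for n,b in (("top",(400,215,530,315)),("scene",(120,230,250,365))):
    f=cams.grab_frame(n);cv2.imwrite(f"pics/{n}3.png",crop(np.ascontiguousarray(f["img"][:,:,::-1]),*b,4.4))
```

```text
[ 507.83732069 -331.22645147   45.37152681] -10.53820366890222 15.6 [-0.44313561 -0.21654875 -1.27290841]
```

View pics/top3.png

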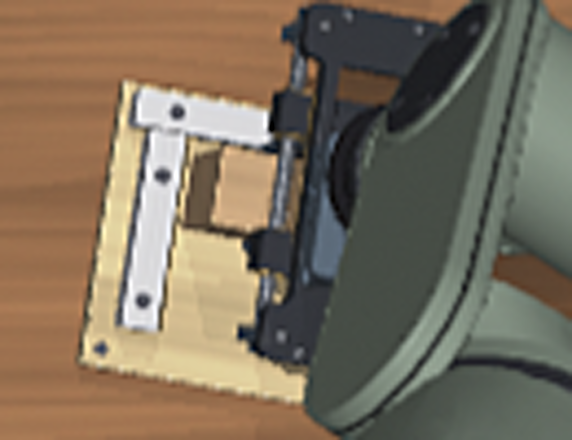

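View pics/scene3.png

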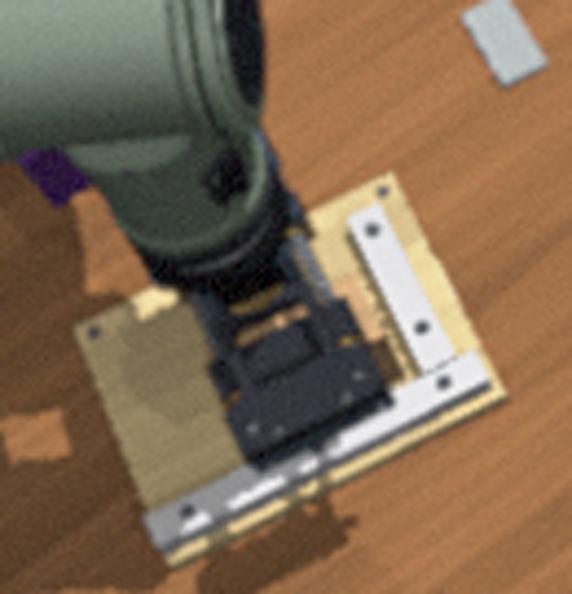

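The block hovers above the plate, clear of both fences and aligned with them. I lower it until it lightly touches.

Call:
arm_command([
  [0.2,[0,0,-1],0],
  [0.2,[0,0,-2],0],
  [0.2,[0,0,-2.5],0],
  [0.2,[0,0,-2.5],0],
  [0.2,[0,0,-2.5],0],
])

```text
time_s: 16.2
ee_pos: [507.3, -331.3, 42.5]
ee_rot: [139.4, 90.0, 38.8]
force: [-0.1, -0.3, -1.3]
gripper_width: 41.7
```

Call:
arm_command([
  [0.2,[0,0,-0.5],0],
  [0.2,[0,0,-1],0],
  [0.2,[0,0,-1],0],
])

```text
time_s: 16.5
ee_pos: [507.3, -331.3, 42.5]
ee_rot: [59.4, 90.0, -41.2]
force: [-2.6, 1.7, 5.8]
gripper_width: 42.1
```

Call:
arm_command([
  [0.2,[0,0,0.5],0],
  [0.2,[2.9,-0.6,0.5],0],
  [0.2,[5.9,-1.1,0.5],0],
  [0.2,[8.8,-1.7,0.5],0],
  [0.2,[9.8,-1.8,0.5],0],
  [0.2,[9.8,-1.8,0.5],0],
])

```text
time_s: 17.1
ee_pos: [516.8, -333.3, 42.5]
ee_rot: [-57.8, 90.0, -158.3]
force: [-2.4, -0.4, 5.6]
gripper_width: 41.7
```

Call:
arm_command([
  [0.2,[1,-0.2,0.3],0],
  [0.2,[2,-0.4,0.3],0],
  [0.2,[2.9,-0.6,0.3],0],
  [0.2,[2.9,-0.6,0.3],0],
])

```text
time_s: 17.5
ee_pos: [517.5, -333.4, 42.6]
ee_rot: [-90.8, 89.7, 168.7]
force: [-7.8, 1.2, 8.8]
gripper_width: 41.6
```

Call:
arm_command([
  [0.2,[0,0,0.7],0],
  [0.2,[1,-0.2,0.9],0],
  [0.2,[2,-0.4,0.9],0],
  [0.2,[2,-0.4,0.9],0],
])

```text
time_s: 17.9
ee_pos: [517.5, -333.4, 42.7]
ee_rot: [-93.1, 89.4, 166.4]
force: [-11.1, 0.8, 8.7]
gripper_width: 42.0
```

Call:
arm_command([
  [0.2,[-2,0.4,0.5],0],
  [0.2,[-1.5,3.4,0.5],0],
  [0.2,[-0.9,6.3,0.5],0],
  [0.2,[-0.5,8.3,0.5],0],
  [0.2,[-0.2,10.3,0.5],0],
  [0.2,[-0.2,10.3,0.5],0],
])

```text
time_s: 18.5
ee_pos: [519.0, -325.2, 42.7]
ee_rot: [-60.4, 89.6, -160.8]
force: [-7.7, -6.9, 0.1]
gripper_width: 41.8
```

Call:
arm_command([
  [0.2,[0.2,1,0],0],
  [0.2,[0.4,2,0],0],
  [0.2,[0.6,3,0],0],
  [0.2,[0.6,3,0],0],
  [0.2,[0.6,3,0],0],
])

```text
time_s: 19.0
ee_pos: [519.1, -325.1, 43.0]
ee_rot: [-33.5, 89.5, -134.0]
force: [-10.2, -13.2, 0.4]
gripper_width: 41.8
```

Run:
```python
from workcell import env,cams
from ov import *
s=env.state();print(s["ee_pos"],90-s["ee_rot"][0]+s["ee_rot"][2],s["force"],s["torque"])
pj=pickle.load(open("fit_jig.pkl","rb"));c=T(pj,[[55,66,12]])[0]; p=[c[0],c[1],pj[2],12]
for n,b in (("top",(420,225,490,290)),("scene",(170,265,240,345))):
    f=cams.grab_frame(n);k=7.5;im=crop(np.ascontiguousarray(f["img"][:,:,::-1]),*b,k)
    cv2.imwrite(f"pics/{n}4.png",im)
    poly(im,f,T(p,[[0,0,58],[-42,0,58],[-42,-90,58],[0,-90,58]]),b[0],b[1],k,(0,0,255))
    poly(im,f,T(p,[[0,0,0],[-42,0,0],[-42,-90,0],[0,-90,0]]),b[0],b[1],k,(255,0,0))
    cv2.imwrite(f"pics/{n}4o.png",im)
```

```text
[ 519.05973484 -325.0558843    42.96591714] -10.426958822564941 [-10.1740179  -13.24582504   0.37300988] [-2.66258345  2.23938457  0.03682008]
```

View pics/top4o.png

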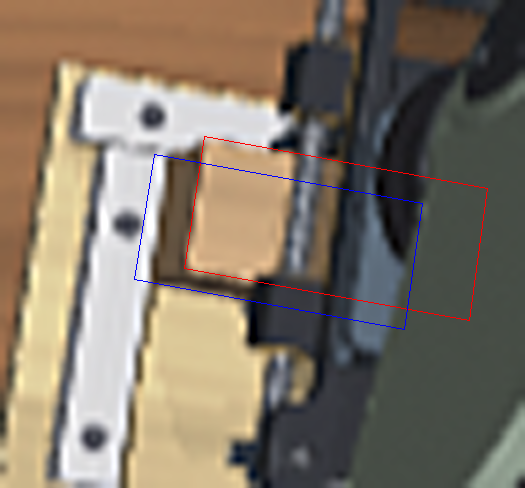

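View pics/scene4o.png

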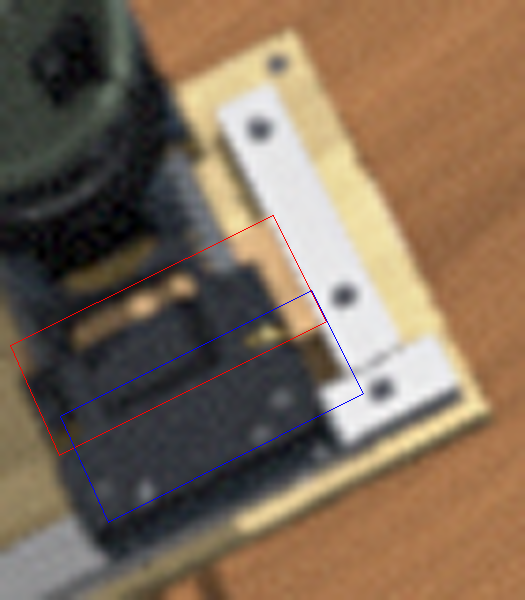

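View pics/top4.png

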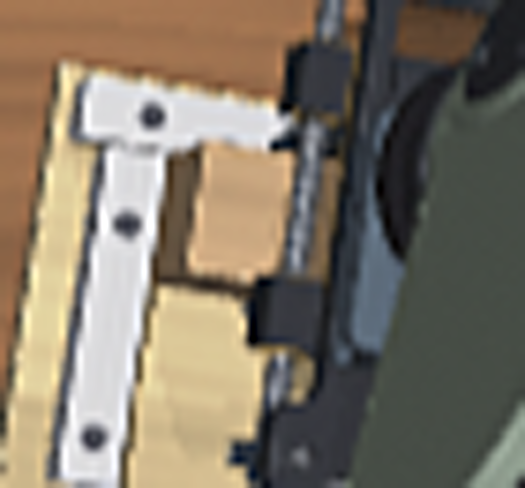

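Call:
arm_command([
  [0.2,[0.8,0.2,0],0],
  [0.2,[1.6,0.4,0],0],
  [0.2,[2.1,0.6,0],0],
  [0.2,[2.1,0.6,0],0],
  [0.2,[2.1,0.6,0],0],
  [0.2,[2.1,0.6,0],0],
])

```text
time_s: 19.7
ee_pos: [519.1, -325.1, 43.0]
ee_rot: [-45.1, 89.3, -145.5]
force: [-16.1, -16.2, 2.0]
gripper_width: 41.8
```

Call:
arm_command([
  [0.2,[0,0,0],0],
  [0.2,[0,0,0],0],
  [0.2,[0,0,0],0],
  [0.2,[0,0,0],0],
  [0.2,[0,0,0],0],
])

```text
time_s: 20.2
ee_pos: [519.1, -325.1, 43.0]
ee_rot: [-45.0, 89.3, -145.4]
force: [-16.5, -16.1, 3.1]
gripper_width: 41.9
```

Run:
```python
from workcell import env,cams
from h import *
f=cams.grab_frame("top");cv2.imwrite("pics/t5.png",f["img"][:,:,::-1])
s=env.state();print(s["ee_pos"],s["force"],s["time_s"])
pt=pickle.load(open("fit_tray.pkl","rb"))
for n in("notched_mid","short_mid"):
    for d in cams.silhouettes(f,n):
        w=back(f,d["centre"],45);c,si=np.cos(pt[2]),np.sin(pt[2]);a=w-[pt[0],pt[1],0]
        print(n,round(d["conf"],2),d["centre"],"tray xy",c*a[0]+si*a[1],-si*a[0]+c*a[1])
```

```text
[ 519.15324185 -325.0592128    43.03638316] [-16.01209074 -15.9072016    3.56068099] 20.25
notched_mid 0.79 [160.8, 274.5] tray xy -8.390936564545669 43.64171494702907
notched_mid 0.58 [200.1, 264.8] tray xy -1.529004859161371 -50.708744399912305
short_mid 0.75 [200.7, 263.7] tray xy 0.8034034205443064 -52.47522707467946
```

View pics/t5.png

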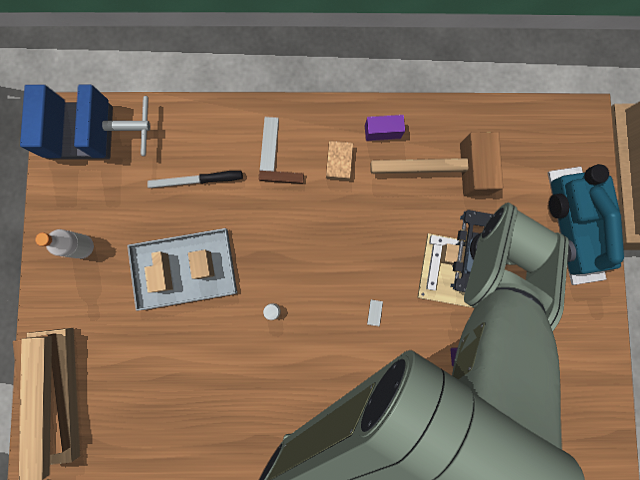

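The miscuts stand in the tray at (160,274) and (200,264), and the bystanders look unmoved. The press is steady, so I hand the job in.

Run:
```python
from workcell import env
print(env.job_done()); s=env.state(); print(s["force"],s["ee_pos"],s["time_s"])
```

```text
the job is handed in; nothing more can be done
None
the job is handed in; nothing more can be done
```

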